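# Set the turret cap and tip out the bearing balls

## Task

On the red-banded dispenser, turn the white cap until its biggest hole stands at the red pointer while the canister is still upright, then swing the canister over with its side crank so that both steel balls roll out into the black catch tray below. Leave the green-banded dispenser alone, and let go at the end.

Things in the scene. Friction and masses are not known exactly. Their poses are not given: they have to be found in the camera images.
- red_stand: Fixed stand of the red-banded dispenser: two posts (148 mm high, 138 mm over both) and between them a black catch tray (x -20 to 170, y -56 to 56 mm, walls 42 mm high). Origin on the table under the canister, 130 mm below its hinge line; x to the front, where it tips and where its red pointer tab is; y along the hinge; z up. Crank on the -y side. A green-banded twin stands beside; they may swap.
- red_cap (a joint): Turn of the red dispenser's round white cap (115 mm diameter, top face 186 mm over the table), rad: 0 = big hole (30 mm) at the red pointer; grows anticlockwise from above; range -0.4 to 1.75, starts 0.8 to 1.4. The 10 mm and 6 mm holes, 90 deg clockwise of and opposite the big one, are too small for the balls. Hole centres 28 mm from the axis. Stiff (0.06 N m), stays where left.
- red_tip (a joint): Tip angle of the red dispenser's clear canister (78 mm across, 107 mm tall) about its hinge line, rad: 0 = upright (stop), grows tipping forward, 2.1 = far stop. With the big hole at the pointer the balls run out from about 1.7 on. Stiff (0.35 N m, about 5 N at the crank), stays where left.
- red_knob (a point): Grip point of the red dispenser's cap knob, on the cap's axis, 20 mm above the cap's top face. The knob is a black upright bar 50 mm long, 10 mm thick, its top 34 mm above the face. Upright, z is up and x points to the big hole; the bar lies 45 deg clockwise of x seen from above.
- red_crank (a point): Middle of the red dispenser's crank handle: black, round, 14 mm diameter, 50 mm long, along the stand's y, free to spin on its pin. 105 mm to the stand's -y side, 75 mm from the hinge line. Canister upright: 65 mm behind (-x) and 37.5 mm above the hinge line; it swings up, over and forward: at tip angle t its elevation from +x is 150 deg minus t. Own y along the handle.
- ball1: Steel ball, 14 mm diameter, 12 g, origin at its centre; starts loose on the floor of the red-banded canister.
- ball2: Another steel ball, the same.
- green_knob (a point): Point on the black knob bar of the green-banded dispenser's cap, 23 mm from the cap's axis and 20 mm above its top face: to be left alone.

How it is judged:
By the outcome, as a careful person would: the job done as asked, in the order asked, and still so for the second after the job is handed in, with the robot touching nothing.
It also fails if it takes over 58 s, if anything falls off the work surface, if the arm or the gripper's body presses on something with over 40 N, if the wrist force passes 120 N, or if a joint passes its speed limit or range.

## Robot

A 7-joint arm with a two-finger parallel gripper is mounted at the origin on the work surface. World frame = base frame: x ahead of the robot, y to its left, z up, the work surface at z = 0. Lengths are in m, angles in rad, forces in N, time in s.
With the tool pointing down it reaches from about 0.425 to 0.925 m from the base axis. Payload 6.8 kg.
Tool frame: the origin (TCP) lies at the very end of the fingers, on their centre line; the grasp point (between the pads) lies 19 mm behind it (tcp_to_grasp is the distance from the TCP to the grasp point, in m); z points along the fingers, y is the line along which they close (so a half turn about z gives the same grasp; the last joint's range is limited). The gripper opens to 85 mm and grips with 20 to 120 N. Pads are 22 mm wide; open, the fingers measure 114 mm over their backs; the gripper's body (76 mm by 85 mm) begins 54 mm behind the grasp point. The pads swing forward as they close: fully open they stand 13 mm farther back than shut.
Start: joints at [-0.108, 0.477, 0.022, 1.555, -0.011, 1.109, -0.083], TCP at [0.675, 0, 0.231] pointing down, gripper open.
Joint ranges: [-2.96, 2.96], [-0.34, 2.1], [-1.41, 1.46], [0.24, 2.44], [-1.37, 4.51], [0.17, 1.92], [-2.96, 2.96]. Speed limits (rad/s): [2.39, 2.39, 3.14, 3.14, 3.14, 3.14, 3.14].

## Interface

Orientations are given as a rotation vector (axis times angle).
In Python, from plant import * gives the robot as it stands.
- The arm moves only by the tool jog_arm, never from a script. Its argument "commands" is a list that holds one entry, the list of rows, each a list of 4 numbers: the shift along the world's x, y, z in m, then the turn about the world's z in degrees. A call has 1 to 20 rows; each row is the pose to reach, as a shift and turn from the pose commanded when the call began; what a row does not reach only later rows make up. A row lasts 1/8 s, in which the tool goes at most 62.5 mm and 10.7 degrees, less where a joint would pass 70% of its speed; a pose out of reach is approached as far as the arm can. A call with a gripper value outside its range is refused whole. "claw" is the opening in per cent of the stroke, from 0 (shut) to 100 (fully open), set as the call begins (left out, the last holds). The fingers move at their own pace and stop on an object; "force" is the grip in N (left out, the last holds). Time passes only in rows, so rows that repeat a pose let the fingers close. It gives the time, the measured TCP pose, the force, the opening and the grip force at its end, in the units of the state.
- observe(): the state, without advancing time (a new reading comes with each control period).
- capture(name): name is "scene" or "side" or "wrist"; returns a dict with "frame" (384x512x3 uint8, red, green, blue), "range_z" (384x512 float32, m along the optical axis (not along the pixel's ray), 0 where there is no reading), "intrinsics" (3x3 intrinsics, pixels), "origin" and "rotation" of the camera in the world. Camera axes: x right, y down, z forward; pixel columns grow to the right and rows downward; lengths in m; the calibration is good to about 2 mm. A picture is of the moment at which its call begins.
- job_done(): hands the job in; it is judged then, once.
Trained networks look in a picture, given as the dict that the camera call returned (one of the last four; its "shot" number tells which), for a name from the list of things; names that differ only in an ending like _2 or _b are one class to them, and where a whole thing is asked for, a point or a joint stands for the part that bears it (a point fixed in the world has none). Each returns a list of dicts, best first, with "p" (0 to 1); they miss things now and then, are a little off and sometimes report something else, mostly with a low value. They report only what shows in the picture. A call takes as long as a camera call.
- look_for(target, picture): "at" ([column, row] in pixels, amid what is visible of it).
- outline_of(target, picture): "pixels" (384x512 bool, what is visible of it) and "at" ([column, row] in pixels, amid what is visible of it).
The state is a dict: "t": time; "joint_positions": joint angles; "dq": joint speeds; "joint_efforts": joint torques, N m; "tool_pos": TCP position; "eef_rot": TCP orientation; "force": force on the tool from outside, world axes, zero at the start; "moment": the same for the moment, N m; "width": finger opening in m; "grasp_force": force on a finger pad.
Only numpy, scipy, OpenCV 4.12 (cv2) and the standard library are available. Lean on these libraries where they do the work, as an engineer would, in place of code of your own. Each camera call takes 0.05 s, during which the arm holds its last target. There are 200 camera calls.

## Working session

There is one attempt and no reset: what is moved stays moved. The work goes in short steps, Python scripts to look and compute and a tool call to move; the robot and the scene stay as the last step left them, time stands still between calls to the robot, and variables do not carry over. Pictures are saved under pics/ and viewed, at most 10 in all, crops included, and the job is handed in when it is done.

Besides the shell and the picture viewer there is one more tool, called as a command line: name --argument value ..., lists and objects as JSON in quotes. jog_arm: Moves the arm, as the interface text tells. Its arguments: {"type":"object","properties":{"commands":{"type":"array"},"claw":{"type":"number"},"force":{"type":"number"}},"required":["commands"]}

```bash
mkdir -p pics
cat > h.py <<'E'
from plant import *
import numpy as np, cv2
def world(c,px,z=None):
    K=np.array(c["intrinsics"]);R=np.array(c["rotation"]);o=np.array(c["origin"])
    px=np.atleast_2d(px).astype(float)
    ray=np.c_[(px[:,0]-K[0,2])/K[0,0],(px[:,1]-K[1,2])/K[1,1],np.ones(len(px))]
    if z is None:
        d=c["range_z"][px[:,1].astype(int),px[:,0].astype(int)]
        return (ray*d[:,None])@R.T+o
    w=ray@R.T
    return o+w*((z-o[2])/w[:,2])[:,None]
def save(n,im): cv2.imwrite("pics/"+n+".png",np.ascontiguousarray(im[:,:,::-1]))
E
python3 - <<'E'
from h import *
a=capture("scene");b=capture("side")
for n,c in(("scene",a),("side",b)):
    save(n,c["frame"]); print(n,np.round(c["origin"],3),np.round(c["rotation"],2).tolist())
    for t in("red_stand","red_cap","red_knob","red_crank","green_knob"):
        for r in look_for(t,c)[:2]: 
            print(t,np.round(r["at"]),round(r["p"],2),world(c,r["at"]).round(3))
save("both",cv2.resize(np.hstack([a["frame"],b["frame"]]),(800,300)))
E
```

```text
scene [ 1.084 -0.138  0.739] [-1.89, -1.62, 0.67]
red_stand [365. 222.] 0.89 [ 1.041 -0.18   0.696]
red_cap [369. 174.] 0.87 [ 1.198 -0.024  0.853]
red_knob [371. 176.] 0.7 [ 1.187 -0.035  0.842]
green_knob [206. 200.] 0.6 [1.699 0.478 1.355]
side [ 0.486 -0.684  0.517] [-2.13, 0.07, -0.03]
red_stand [266. 154.] 0.55 [ 0.425 -0.746  0.455]
red_cap [260. 115.] 0.84 [ 0.449 -0.721  0.479]
red_knob [262. 120.] 0.97 [ 0.436 -0.735  0.466]
red_crank [231. 144.] 0.65 [ 0.596 -0.574  0.626]
green_knob [286. 190.] 0.76 [ 0.376 -0.794  0.406]
```

```bash
sed -i 's/R=np.array(c\["rotation"\])/R=cv2.Rodrigues(np.array(c["rotation"],float))[0]/' h.py
python3 - <<'E'
from h import *
a=capture("scene");b=capture("side")
for n,c in(("scene",a),("side",b)):
    for t in("red_stand","red_cap","red_knob","red_crank","green_knob"):
        for r in look_for(t,c)[:2]: 
            print(n,t,np.round(r["at"]),round(r["p"],2),world(c,r["at"]).round(3))
print(observe())
E
```

```text
scene red_stand [365. 224.] 0.56 [[ 0.536  0.224 -0.   ]]
scene red_cap [366. 174.] 0.83 [[0.542 0.185 0.185]]
scene red_knob [369. 176.] 0.73 [[0.546 0.189 0.183]]
scene green_knob [207. 204.] 0.64 [[ 0.59  -0.161  0.202]]
side red_stand [266. 150.] 0.9 [[0.551 0.159 0.11 ]]
side red_stand [234. 145.] 0.41 [[0.463 0.431 0.001]]
side red_cap [260. 116.] 0.68 [[0.537 0.189 0.192]]
side red_knob [261. 121.] 0.74 [[0.539 0.166 0.186]]
side red_crank [231. 145.] 0.66 [[0.464 0.074 0.168]]
side green_knob [288. 191.] 0.68 [[ 0.564 -0.167  0.188]]
{'t': 1.2, 'joint_positions': array([-0.10809886,  0.47699304,  0.02239941,  1.55540313, -0.01148669,
        1.10929748, -0.08308918]), 'dq': array([-8.53039815e-04, -1.59661505e-04,  6.81069265e-04,  6.05536118e-04,
        9.10379608e-05, -6.54873283e-04, -1.04599714e-03]), 'joint_efforts': array([ 5.11776798e-04, -5.96339786e+01,  1.60635419e+00, -2.81550443e+01,
        1.23806726e-02,  1.55275422e-03,  2.13530296e-05]), 'tool_pos': array([6.75016311e-01, 2.39028611e-06, 2.31311246e-01]), 'eef_rot': array([2.22143550e+00, 2.22142438e+00, 3.51504641e-05]), 'force': array([-0.20328728,  0.75320419, -0.12709257]), 'moment': array([ 0.02226549,  0.03171216, -0.045772  ]), 'grasp_force': 0.0, 'width': 0.0851161891531124}
```

View pics/scene.png

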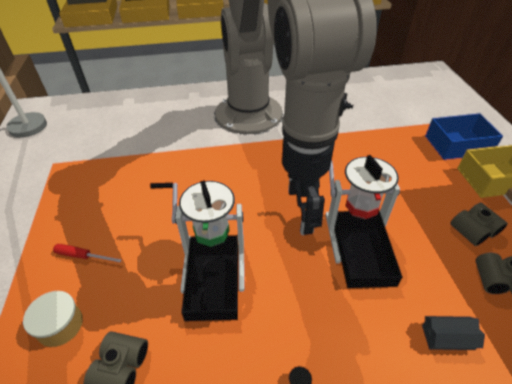

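View pics/side.png

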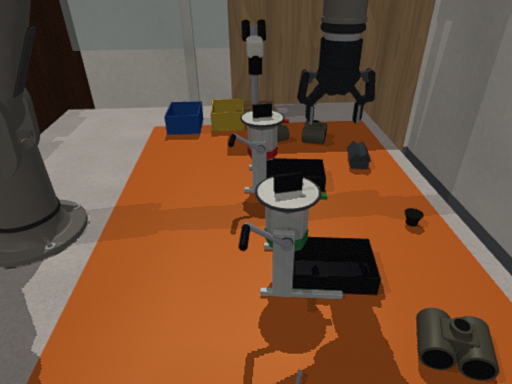

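The red-banded dispenser is the one on the left in the robot's view (scene px ~ (370,178), world ≈ (0.54, 0.19)). Its tray points toward +x, and its crank is on the -y side (side px (231,145)). The green one is at y≈-0.16. Next I'll refine the cap centre, knob angle and stand yaw.

Run:
```python
from h import *
for cam in("scene","side"):
    c=capture(cam)
    v,u=np.mgrid[0:384,0:512]; px=np.c_[u.ravel(),v.ravel()]
    P=world(c,px); F=c["frame"].reshape(-1,3).astype(int); ok=c["range_z"].ravel()>0
    reg=ok&(abs(P[:,0]-.56)<.2)&(abs(P[:,1]-.19)<.13)
    m=reg&(abs(P[:,2]-.186)<.012)&(np.hypot(P[:,0]-.54,P[:,1]-.19)<.07)
    Q=P[m]; print(cam,"cap n",m.sum(),np.median(Q[:,2]))
    (cx,cy),r=cv2.minEnclosingCircle(Q[:,:2].astype(np.float32)); print("cap centre",cx,cy,r)
    k=reg&(P[:,2]>.203)&(P[:,2]<.226)&(F.max(1)<70)&(np.hypot(P[:,0]-cx,P[:,1]-cy)<.04)
    Q=P[k]; print("knob n",k.sum(),Q.mean(0), Q.min(0),Q.max(0))
    if k.sum()>5:
        w,V=np.linalg.eigh(np.cov(Q[:,:2].T)); print("knob angle",np.degrees(np.arctan2(V[1,1],V[0,1])),np.sqrt(w))
    t=reg&(F.max(1)<60)&(abs(P[:,2]-.042)<.006)
    Q=P[t]
    if t.sum()>10: print("tray",t.sum(),cv2.minAreaRect(Q[:,:2].astype(np.float32)))
    red=reg&(F[:,0]>130)&(F[:,1]<60)&(F[:,2]<60)&(P[:,2]>.1); print("red",red.sum(),P[red].mean(0),P[red].max(0))
    cr=reg&(F.max(1)<70)&(P[:,2]>.15)&(P[:,2]<.185)&(P[:,0]<.52)
    print("crank",cr.sum(),P[cr].mean(0) if cr.any() else 0, P[cr].min(0) if cr.any() else 0,P[cr].max(0) if cr.any() else 0)
```

```text
scene cap n 1305 0.18591616678742495
cap centre 0.5482479929924011 0.19256120920181274 0.06199311092495918
knob n 154 [0.54767636 0.19188123 0.21432901] [0.52279582 0.18599955 0.20374139] [0.56912792 0.20011342 0.22161321]
knob angle -168.79924752577676 [0.0022171 0.0143013]
tray 369 ((0.6197792887687683, 0.18380631506443024), (0.11289077997207642, 0.18952056765556335), 81.9107437133789)
red 29 [0.59521475 0.19242254 0.15402584] [0.61151688 0.21807184 0.18277095]
crank 0 0 0 0
side cap n 577 0.18649097899617223
cap centre 0.5473365783691406 0.1934926062822342 0.06237666681408882
knob n 151 [0.54154453 0.19156069 0.21288105] [0.51735571 0.18447433 0.20311025] [0.56583951 0.2031284  0.2209728 ]
knob angle -169.9295993735661 [0.00228658 0.01465339]
tray 173 ((0.633723258972168, 0.18319477140903473), (0.11557416617870331, 0.15500840544700623), 81.68150329589844)
red 3 [0.60447563 0.18639429 0.18069056] [0.60592374 0.19119119 0.18083657]
crank 97 [0.47706327 0.11058669 0.17297527] [0.45671843 0.07134349 0.1618349 ] [0.51975882 0.1802938  0.18483467]
```

Tray fit: 113×190 mm, as specified. It gives a stand yaw of about -8.2° and an origin of (0.546, 0.194), which agrees with the cap centre. The knob bar lies at 10.6°, so the cap angle is about 1.12 rad, inside the stated start range. I'll hover over the knob with the tool y axis perpendicular to the bar.

jog_arm --commands '[[[0,0,0.05,5],[-0.02,0.03,0.06,15],[-0.05,0.08,0.06,25],[-0.09,0.13,0.06,35],[-0.13,0.192,0.06,45],[-0.13,0.192,0.06,55],[-0.13,0.192,0.06,65],[-0.13,0.192,0.06,75],[-0.13,0.192,0.06,85],[-0.13,0.192,0.06,95],[-0.13,0.192,0.06,100.5],[-0.13,0.192,0.06,100.5],[-0.13,0.192,0.06,100.5]]]' --claw 60 --force 30

```text
t: 2.92
tool_pos: [0.545, 0.1919, 0.2913]
eef_rot: [-0.284, 3.129, 0.0]
force: [-0.4, 0.4, 0.5]
width: 0.0511
grasp_force: 0.0
```

Run:
```python
from h import *
s=observe();print(s["t"],s["tool_pos"],s["joint_positions"],cv2.Rodrigues(s["eef_rot"])[0].round(3))
c=capture("wrist");save("w1",c["frame"]);print(c["origin"])
v,u=np.mgrid[0:384,0:512]; px=np.c_[u.ravel(),v.ravel()]
P=world(c,px);F=c["frame"].reshape(-1,3).astype(int);ok=c["range_z"].ravel()>0
k=ok&(P[:,2]>.216)&(P[:,2]<.226)&(np.hypot(P[:,0]-.546,P[:,1]-.193)<.035)
Q=P[k][:,:2].astype(np.float32);print(k.sum(),Q.mean(0) if k.any() else 0)
if k.any(): print(cv2.minAreaRect(Q))
m=ok&(abs(P[:,2]-.186)<.006)&(np.hypot(P[:,0]-.546,P[:,1]-.193)<.075)
print(cv2.minEnclosingCircle(P[m][:,:2].astype(np.float32)))
```

```text
2.925 [0.54504451 0.19194616 0.29134851] [-0.15409998  0.29061196 -0.36261856  1.70170298  0.1106461   1.16936122
  1.2058439 ] [[-0.984 -0.18   0.   ]
 [-0.18   0.984  0.   ]
 [-0.     0.    -1.   ]]
[0.47223692 0.17941605 0.43503951]
1066 [0.54191816 0.19543076]
((0.5429592728614807, 0.19570234417915344), (0.04960857331752777, 0.009661669842898846), 10.469610214233398)
((0.5486814975738525, 0.19511812925338745), 0.06274552643299103)
```

View pics/w1.png

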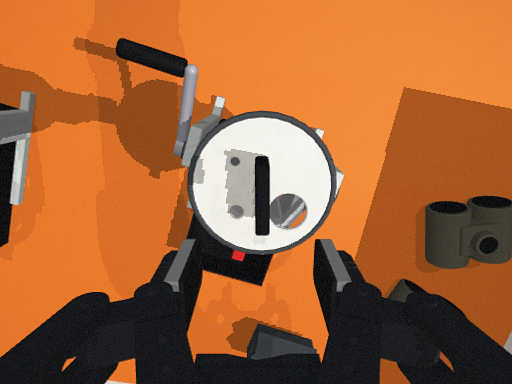

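The wrist view shows the cap centred at px (262,183), the bar at (262,195), the big hole at (288,210) and the red pointer at (238,256). The bar measures 49.6×9.7 mm at 10.5°, as expected. Descending and gripping.

jog_arm --commands '[[[-0.001,0.003,-0.03,0],[-0.001,0.003,-0.06,0],[-0.001,0.003,-0.085,0],[-0.001,0.003,-0.094,0],[-0.001,0.003,-0.094,0]]]'

```text
t: 3.6
tool_pos: [0.544, 0.195, 0.1973]
eef_rot: [0.287, -3.128, 0.0]
force: [-0.0, -0.3, 0.2]
width: 0.0515
grasp_force: 0.0
```

jog_arm --commands '[[[0,0,0,0],[0,0,0,0],[0,0,0,0],[0,0,0,0],[0,0,0,0],[0,0,0,0]]]' --claw 0 --force 30

```text
t: 4.35
tool_pos: [0.5446, 0.1951, 0.1983]
eef_rot: [-0.287, 3.127, 0.0]
force: [-0.6, -1.3, 6.0]
width: 0.0094
grasp_force: 32.4
```

jog_arm --commands '[[[0,0,0,-8],[0,0,0,-16],[0,0,0,-24],[0,0,0,-32],[0,0,0,-40],[0,0,0,-48],[0,0,0,-56],[0,0,0,-64],[0,0,0,-64],[0,0,0,-64]]]'

```text
t: 5.6
tool_pos: [0.5441, 0.1938, 0.1982]
eef_rot: [1.415, 2.804, -0.002]
force: [-3.2, -3.5, 8.7]
width: 0.0094
grasp_force: 32.8
```

jog_arm --commands '[[[0,0,0,0],[0,0,0,0],[0,0,0,0],[0,0,0.03,0],[0,0,0.07,0],[0,0,0.095,0],[0,0,0.095,0],[0,0,0.095,0]]]' --claw 70

```text
t: 6.6
tool_pos: [0.5435, 0.1948, 0.2913]
eef_rot: [-1.413, -2.805, 0.002]
force: [-0.1, 0.4, -0.4]
width: 0.0599
grasp_force: 0.0
```

Run:
```python
from h import *
s=observe();print(s["t"],s["tool_pos"],s["joint_positions"])
c=capture("wrist");save("w2",c["frame"])
v,u=np.mgrid[0:384,0:512]; px=np.c_[u.ravel(),v.ravel()]
P=world(c,px);F=c["frame"].reshape(-1,3).astype(int);ok=c["range_z"].ravel()>0
k=ok&(P[:,2]>.216)&(P[:,2]<.226)&(np.hypot(P[:,0]-.546,P[:,1]-.193)<.035)
print(cv2.minAreaRect(P[k][:,:2].astype(np.float32)))
red=ok&(F[:,0]>130)&(F[:,1]<50)&(F[:,2]<50)&(np.hypot(P[:,0]-.546,P[:,1]-.193)<.09)&(P[:,2]>.1)
print("red",red.sum(),P[red].mean(0))
m=ok&(F.max(1)<60)&(abs(P[:,2]-.042)<.006)&(P[:,0]>.5)&(abs(P[:,1]-.18)<.1)
print("tray",m.sum(),cv2.minAreaRect(P[m][:,:2].astype(np.float32)))
for r in look_for("red_crank",c)[:2]: print(r["at"],r["p"],world(c,r["at"]))
k=ok&(F.max(1)<70)&(P[:,2]>.155)&(P[:,2]<.183)&(P[:,0]<.51)&(P[:,1]<.135)
print("crank",k.sum(),np.median(P[k],0) if k.any() else 0, cv2.minAreaRect(P[k][:,:2].astype(np.float32)) if k.any() else 0)
```

```text
6.6 [0.5435046  0.19483809 0.29126411] [-0.341936    0.27191035 -0.13576471  1.7143208   0.03955272  1.15947236
  0.1485358 ]
((0.5428765416145325, 0.19592642784118652), (0.009695135056972504, 0.04947001859545708), 36.81642532348633)
red 134 [0.60399511 0.18875032 0.18171659]
tray 771 ((0.6939045786857605, 0.1918146163225174), (0.32197436690330505, 0.14398673176765442), 3.9853711128234863)
[113.0, 218.3] 0.56 [[0.46507584 0.10189846 0.17547239]]
crank 891 [0.46596002 0.10267463 0.17456016] ((0.4656539559364319, 0.1007305234670639), (0.049258969724178314, 0.013097488321363926), 82.9114761352539)
```

View pics/w2.png

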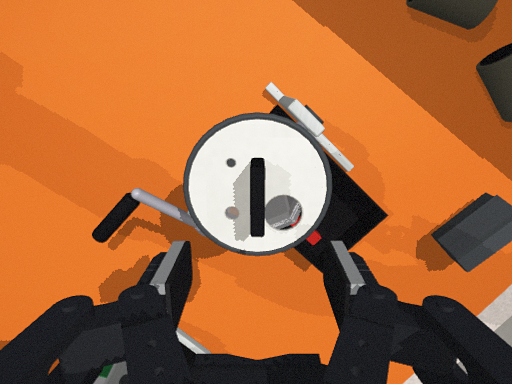

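Bar is now at -53.2° (target -53.2°), and the big hole at px (283,212) lines up with the red pointer at (313,238). The crank handle is at (0.466, 0.101), 49×13 mm, and matches the stand model. Moving to the crank.

jog_arm --commands '[[[-0.03,-0.03,0.02,-9],[-0.06,-0.07,0.02,-18],[-0.079,-0.102,0.02,-27],[-0.079,-0.102,0.0,-36],[-0.079,-0.102,-0.03,-44],[-0.079,-0.102,-0.07,-44],[-0.079,-0.102,-0.11,-44],[-0.079,-0.102,-0.143,-44],[-0.079,-0.102,-0.143,-44],[-0.079,-0.102,-0.143,-44]]]' --claw 60

```text
t: 7.95
tool_pos: [0.4655, 0.0932, 0.15]
eef_rot: [2.362, 2.071, 0.001]
force: [0.3, 0.7, -0.0]
width: 0.0512
grasp_force: 0.0
```

jog_arm --commands '[[[0,0,0,0],[0,0,0,0],[0,0,0,0],[0,0,0,0],[0,0,0,0],[0,0,0,0]]]' --claw 0 --force 40

```text
t: 8.7
tool_pos: [0.465, 0.0932, 0.1502]
eef_rot: [2.362, 2.072, 0.001]
force: [-3.0, -1.1, 6.5]
width: 0.0127
grasp_force: 38.9
```

jog_arm --commands '[[[0.0036,-0.0005,0.0055,0],[0.0074,-0.001,0.0107,0],[0.012,-0.0016,0.0155,0],[0.0166,-0.0022,0.02,0],[0.0218,-0.0029,0.0239,0],[0.0273,-0.0036,0.0275,0],[0.033,-0.0044,0.0305,0],[0.039,-0.0052,0.033,0],[0.0452,-0.006,0.0349,0],[0.0515,-0.0069,0.0364,0],[0.058,-0.0077,0.0372,0],[0.0644,-0.0086,0.0375,0],[0.0644,-0.0086,0.0375,0]]]'

```text
t: 10.32
tool_pos: [0.5306, 0.0849, 0.1878]
eef_rot: [2.361, 2.071, 0.003]
force: [-1.4, 2.4, 2.0]
width: 0.0128
grasp_force: 39.7
```

jog_arm --commands '[[[0.0064,-0.0009,-0.0003,0],[0.0129,-0.0017,-0.0011,0],[0.0192,-0.0026,-0.0026,0],[0.0255,-0.0034,-0.0045,0],[0.0314,-0.0042,-0.007,0],[0.0372,-0.005,-0.01,0],[0.0426,-0.0057,-0.0136,0],[0.0478,-0.0064,-0.0175,0],[0.0525,-0.007,-0.022,0],[0.057,-0.0076,-0.0268,0],[0.0608,-0.0081,-0.032,0],[0.063,-0.0084,-0.0353,0],[0.063,-0.0084,-0.0353,0],[0.063,-0.0084,-0.0353,0],[0.063,-0.0084,-0.0353,0],[0.063,-0.0084,-0.0353,0]]]'

```text
t: 12.32
tool_pos: [0.5934, 0.0769, 0.1512]
eef_rot: [2.361, 2.072, 0.003]
force: [0.7, 5.7, -0.2]
width: 0.0125
grasp_force: 39.5
```

Run:
```python
from h import *
a=capture("scene");b=capture("side")
for n,c in(("scene",a),("side",b)):
    for t in("ball1","red_crank"):
        for r in look_for(t,c)[:3]: print(n,t,np.round(r["at"]),round(r["p"],2),world(c,r["at"]).round(3))
A=cv2.resize(a["frame"][130:300,290:450],None,fx=3,fy=3);B=cv2.resize(b["frame"][90:220,200:370],None,fx=2.2,fy=2.2)
H=max(A.shape[0],B.shape[0]);pad=lambda x:cv2.copyMakeBorder(x,0,H-x.shape[0],0,0,0)
o=np.hstack([pad(A),pad(B)]);o=cv2.resize(o,(800,int(o.shape[0]*800/o.shape[1])));save("tip",o)
```

```text
side red_crank [286. 192.] 0.54 [[ 0.561 -0.166  0.186]]
```

View pics/tip.png

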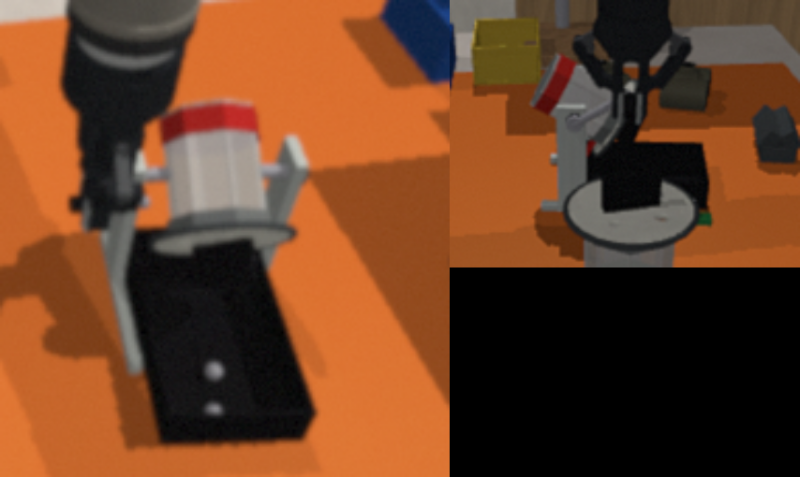

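The canister is tipped. Two bright balls show in the tray (crop px (213,370) and (213,408)). Releasing and retreating, then I'll verify.

jog_arm --commands '[[[0,0,0,0],[0,0,0,0],[0,0,0,0],[0,0,0,0],[0,0,0.03,0],[0,0,0.07,0],[0,0,0.12,0],[0,0,0.16,0],[0,-0.03,0.18,0],[0,-0.07,0.18,0],[0,-0.07,0.18,0],[0,-0.07,0.18,0],[0,-0.07,0.18,0]]]' --claw 60

```text
t: 14.25
tool_pos: [0.5923, 0.0074, 0.3312]
eef_rot: [-2.359, -2.073, 0.0]
force: [0.2, 0.9, -0.2]
width: 0.0514
grasp_force: 0.0
```

Run:
```python
from h import *
a=capture("scene")
for r in look_for("ball1",a)[:3]: print(np.round(r["at"]),round(r["p"],2),world(a,r["at"]).round(3))
P=world(a,[[370,270]]);print(P)
g=a["frame"][205:300,320:410].astype(int);d=world(a,np.argwhere(np.ones((384,512)))[:,::-1]).reshape(384,512,3)
m=((a["frame"].min(2)>70)&(abs(d[...,1]-.18)<.06)&(d[...,0]>.6)&(d[...,0]<.73)&(d[...,2]<.05)).astype(np.uint8)
n,_,st,ce=cv2.connectedComponentsWithStats(m)
for i in range(1,n): print(st[i,4],ce[i].round(),d[int(ce[i][1]),int(ce[i][0])].round(3))
print(observe()["force"],observe()["t"])
save("fin",cv2.resize(a["frame"][130:300,300:430],None,fx=3.4,fy=3.4))
```

```text
[[0.6694458  0.18455218 0.00325091]]
40 [338. 254.] [0.618 0.122 0.011]
32 [366. 262.] [0.653 0.179 0.016]
16 [366. 275.] [0.687 0.163 0.017]
[-0.08312388 -0.18795596 -0.35285144] 14.35
```

View pics/fin.png

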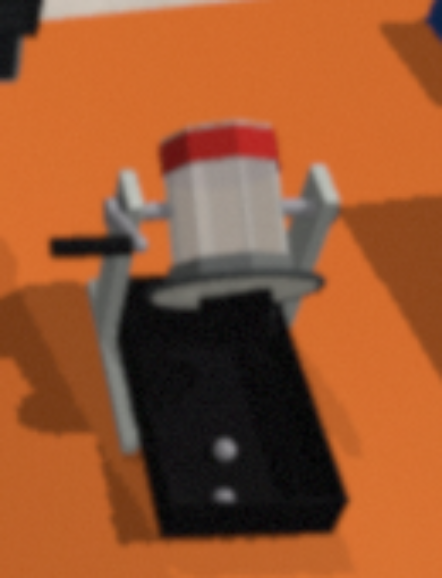

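Both balls rest in the tray, at crop px (224,450) and (224,495), at world (0.653, 0.179) and (0.687, 0.163), with tops about 16 mm up. The gripper is clear and touching nothing.

```bash
python3 -c "
from plant import *
print(job_done())"
```

```text
the job is handed in; nothing more can be done
None
```

The red dispenser's cap was turned to the pointer while upright, the canister was then tipped with its crank, and both balls are in the tray; the gripper has let go, the green dispenser was never touched, and the job is handed in at about 14 s of the 58 s allowed.

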